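# Set the hold-down screw on the chopping board and relock it

## Robot

A 6-joint arm with a two-finger parallel gripper is mounted at the origin on a cart in front of the work surface, level with it; the furniture and walls round the work are solid. World frame = base frame: x ahead of the robot, y to its left, z up, the work surface at z = 0. Lengths are in m, angles in degrees, forces in N, time in s.
With the tool pointing down it reaches from about 0.375 to 0.9 m from the base axis. Payload 3.1 kg.
Tool frame: the origin (TCP) lies where the fingers leave the gripper's body, on its centre line; the fingertips stand 70 mm ahead of it and the grasp point (between the pads) lies 51 mm ahead of it; z points along the fingers, y is the line along which they close (so a half turn about z gives the same grasp; the last joint's range is limited). The gripper opens to 87 mm and grips with 3 to 60 N. Pads are 19 mm wide; open, the fingers measure 117 mm over their backs; the gripper's body (75 mm by 190 mm) begins 51 mm behind the grasp point.
Start: joints at [55.434, 30.224, 82.088, -0, 67.689, -10.227], TCP at [0.258, 0.569, 0.292] pointing down, gripper open.
Joint ranges: [-176.69, 176.69], [-43.24, 126.21], [12.49, 139.97], [-82, 262], [0, 151.66], [-163.58, 163.58]. Speed limits (degrees/s): [159.86, 159.86, 180, 180, 180, 180].

## Interface

Orientations are given as a 3x3 rotation matrix whose columns are the frame's x, y, z axes.
In Python, from rig import readout, capture, calibration, bot, look_for gives the robot as it stands. The module is installed in compiled form; this text tells all that it offers.
- The arm moves only by the shell command python3 -m pendant 'ROWS'. ROWS is JSON, a list of rows, each a list of 7 numbers: the shift along the tool's x, y, z normalised to -1 to 1, where 1 is 200 mm, then the turn, a rotation vector about the tool's x, y, z normalised to -1 to 1, where 1 is 180 degrees, then the closure, from -1 (fully open) to 1 (shut). In form: [[dx, dy, dz, ax, ay, az, grip], ...]. A call has 1 to 8 rows; each row is the pose to reach, as a shift and turn from the pose commanded when the call began, along the tool's axes at that moment, turning the shorter way round; what a row does not reach only later rows make up. A row lasts 1/10 s, in which the tool goes at most 50 mm and 8.59 degrees, less where a joint would pass 70% of its speed; a pose out of reach is approached as far as the arm can. A call with a number of a shift or a turn outside -1 to 1 is refused whole. A call with a gripper value outside its range is refused whole. The fingers move at their own pace and stop on an object; the grip force is fixed at half the most. Time passes only in rows, so rows that repeat a pose let the fingers close. It gives the time, the measured TCP pose, the force, the opening and the grip force at its end, in the units of the state.
- readout.read_state(): the state, without advancing time (a new reading comes with each control period).
- capture(name): name is "scene" or "top"; returns (picture, depth): 480x640x3 uint8, red, green, blue; 480x640 float32, m along the optical axis (not along the pixel's ray), 0 where there is no reading.
- calibration(name): a dict with "mtx" (3x3 intrinsics, pixels), "k1" (the pictures are not rectified: a ray, as slopes to the right and down, at radius r is drawn at 1 + k1 r^2 times it, then the intrinsics apply), "T" (4x4, takes a point from camera to world coordinates). Camera axes: x right, y down, z forward; pixel columns grow to the right and rows downward; lengths in m; the calibration is good to about 2 mm. A picture is of the moment at which its call begins. calibration takes no time and is no camera call.
- bot.hand_in(): hands the job in; it is judged then, once.
Trained networks look in the newest picture that a camera, given by its name, has taken for a name from the list of things; names that differ only in an ending like _2 or _b are one class to them, and where a whole thing is asked for, a point or a joint stands for the part that bears it (a point fixed in the world has none). Each returns a list of dicts, best first, with "conf" (0 to 1); they miss things now and then, are a little off and sometimes report something else, mostly with a low value. They report only what shows in the picture. A call takes as long as a camera call. They do not tell look-alikes from the thing itself.
- look_for(thing, camera): "extent" ([left, top, right, bottom] in pixels, round what is visible of it).
The state is a dict: "time_s": time; "joint_positions": joint angles; "qvel": joint speeds; "tau": joint torques, N m; "position": TCP position; "tcp_rot": TCP orientation; "force": force on the tool from outside, world axes, zero at the start; "moment": the same for the moment, N m; "opening": opening from 0.0 (shut) to 1.0 (fully open); "grasp_force": force on a finger pad.
Only numpy, scipy, OpenCV 4.12 (cv2) and the standard library are available. Lean on these libraries where they do the work, as an engineer would, in place of code of your own. Each camera call takes 0.05 s, during which the arm holds its last target. There are 200 camera calls.

## Task

The hold-down screw over the chopping board was locked far too tight while its foot still hangs clear of the board. Loosen the flat lock ring until the screw is free, turn the knob above it clockwise until the foot presses snugly on the board, then tighten the lock ring again until it is lightly snug, well short of how hard it was before, and let go. Do not crush the board, and do not shift the board or the food and the mug on and around it.

Things in the scene. Friction and masses are not known exactly. Their poses are not given: they have to be found in the camera images.
- bracket: Aluminium hold-down bracket fixed to the worktop; origin on the vertical screw axis at worktop height. An arm 26 mm wide (top at z 58 mm) leads along its +x to a post and a base plate 60 x 100 x 8 mm, centred 88 mm along +x. On the axis a boss 36 mm wide up to z 59 mm, then a steel neck 33 mm wide up to z 72 mm.
- ring_grip (a point): Centre of the lock ring, on the screw axis at z 80 mm, turning with it. Dark steel disc, 68 mm across, 16 mm high, with two opposite flats 58 mm apart and 36 mm long that look along point +y and -y: grip along y. Fingers may reach down to z 60 mm. The knob above stays within 23 mm radius and ends at z 127 mm.
- lock_ring (a joint): Ring turn, rad, clockwise from above = + = tighter; 0 = loose stop; starts over-tight (27 to 60 N) at 1.66 to 1.74. Collet bites somewhere from 0.73 to 1.2 (unseen, differs each time); past that its force grows 59 N/rad. Friction 0.6 Nm either way, plus a push-back (loosening) of 0.01 Nm per N of collet force. Lightly snug: 6 to 24 N, best 15 N. Stays where left.
- knob_grip (a point): Centre of the black bar knob on top of the screw, on its axis at z 115 mm; turns with the screw, keeps its height. Bar 38 mm long (point x), 24 mm thick (point y: grip along y), 25 mm high (12.5 mm each way from the point); below it a disc 30 mm wide and 4 mm high.
- adjuster (a joint): Knob turn, rad, clockwise from above = + = foot 6 mm lower per rad; starts at -0.4 to 0, range -0.8 to 2.6. Held fast while the collet grips. Friction 0.24 Nm either way; after the foot meets the board its force grows 63 N/rad and pushes back 0.006 Nm per N. Snug: 8 to 40 N, best 22 N, i.e. 0.35 rad past touch. Stays where left.
- foot: Black rubber foot at the lower end of the screw, 18 mm diameter, on a stiff spring (12 N per mm), does not turn. Origin at the centre of its underside; it hangs 4 to 6.4 mm above the board's top at the start.
- collet: Hidden jaw of the collet inside the neck, 66 mm above the worktop; the lock ring presses it against the screw. Not to be touched.
- board: Loose beech chopping board, 200 x 300 x 21 mm (x, y, z), origin at the centre of its underside; its top is 21 mm above the worktop. It lies under the foot.
- lemon: Lemon lying on the board, 78 x 55 x 56 mm, origin at its underside. Bystander.
- garlic: Garlic bulb standing on the board, 48 x 50 x 51 mm, origin at its underside. Bystander.
- onion: Red onion on the worktop at the right, 84 x 81 x 82 mm, origin at its underside. Bystander.
- table_mug: White mug on the worktop at the back left, 82 x 112 x 94 mm, origin at its underside. Bystander.
Things that resemble listed ones, but are neither listed nor needed, are in the scene too. Of the things that look like the bracket, the larger one is meant.

How it is judged:
By the outcome, as a careful person would: the job done as asked, in the order asked, and still so for the second after the job is handed in, with the robot touching nothing.
It also fails if it takes over 72 s, if anything falls off the work surface, if the arm or the gripper's body presses on something with over 40 N, if the wrist force passes 120 N, or if a joint passes its speed limit or range.

## Working session

There is one attempt and no reset: what is moved stays moved. The work goes in short steps, Python scripts to look and compute and a shell command to move; the robot and the scene stay as the last step left them, time stands still between calls to the robot, and variables do not carry over. Pictures are saved under pics/ and viewed, at most 10 in all, crops included, and the job is handed in when it is done.

```bash
mkdir -p pics; python3 - <<'E'
from rig import readout,capture,calibration,look_for
import cv2,numpy as np
s=readout.read_state();print({k:np.round(v,3).tolist() for k,v in s.items()})
for c in("scene","top"):
    p,d=capture(c);cv2.imwrite(f"pics/{c}0.png",p[:,:,::-1]);np.save(f"{c}_d.npy",d);np.save(f"{c}_p.npy",p)
    k=calibration(c);print(c,k["mtx"].tolist(),k["k1"],np.round(k["T"],4).tolist())
    for t in("bracket","ring_grip","knob_grip","foot","board"):
        print(t,[(np.round(o["extent"]).tolist(),round(o["conf"],2)) for o in look_for(t,c)][:3])
E
```

```text
{'time_s': 0.0, 'joint_positions': [55.434, 30.279, 82.156, -0.002, 67.689, -10.228], 'qvel': [-0.016, 0.045, 0.05, -0.053, -0.092, 0.057], 'tau': [-0.0, -44.005, -17.659, 0.063, 0.058, -0.0], 'position': [0.257, 0.569, 0.291], 'tcp_rot': [[-0.911, 0.412, -0.001], [0.412, 0.911, -0.002], [0.0, -0.002, -1.0]], 'force': [-0.794, -0.597, 0.249], 'moment': [-0.006, -0.042, -0.052], 'grasp_force': 0.0, 'opening': 1.004}
scene [[564.739349566018, 0.0, 320.19117621321664], [0.0, 564.739349566018, 234.98374823859302], [0.0, 0.0, 1.0]] -0.11905803055014375 [[0.6684, -0.3137, 0.6744, -0.2159], [-0.7437, -0.2701, 0.6115, -0.7899], [-0.0097, -0.9103, -0.4138, 0.5632], [0.0, 0.0, 0.0, 1.0]]
bracket [([180.0, 222.0, 227.0, 257.0], 0.95), ([325.0, 209.0, 395.0, 268.0], 0.73)]
ring_grip [([321.0, 230.0, 356.0, 246.0], 0.81), ([182.0, 234.0, 197.0, 243.0], 0.48), ([323.0, 209.0, 396.0, 265.0], 0.19)]
knob_grip [([335.0, 210.0, 351.0, 230.0], 0.83)]
foot []
board [([243.0, 232.0, 398.0, 321.0], 0.85)]
top [[436.72661821608244, 0.0, 311.9451566467899], [0.0, 436.72661821608244, 248.9457566385489], [0.0, 0.0, 1.0]] 0.0011619516459568627 [[0.0004, -0.9701, 0.2428, 0.3595], [-1.0, -0.0012, -0.0033, -0.0779], [0.0035, -0.2428, -0.9701, 0.9436], [0.0, 0.0, 0.0, 1.0]]
bracket [([174.0, 294.0, 214.0, 343.0], 0.95), ([307.0, 199.0, 354.0, 257.0], 0.86), ([158.0, 176.0, 207.0, 228.0], 0.7)]
ring_grip [([311.0, 228.0, 340.0, 256.0], 0.89), ([176.0, 316.0, 198.0, 340.0], 0.62)]
knob_grip [([318.0, 221.0, 336.0, 247.0], 0.69)]
foot []
board []
```

View pics/scene0.png

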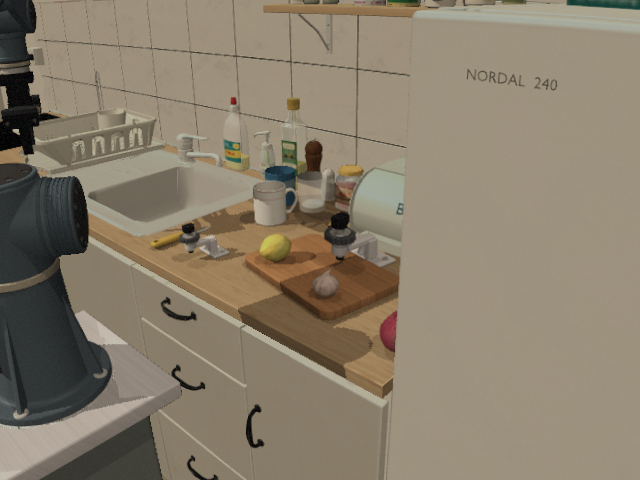

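View pics/top0.png

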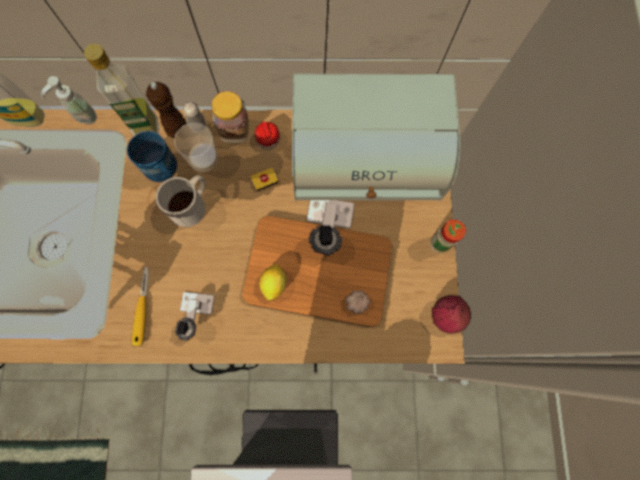

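The scene view shows the large bracket's knob and ring near (340,230). The top view shows its ring near (325,241), with the arm leading up to the plate at (330,213). The look-alike is at (186,328). The bread bin stands behind the bracket and the fridge is to the right.

```bash
cat > h.py <<'E'
import numpy as np,cv2
from rig import calibration
def cloud(c,d):
    k=calibration(c);h,w=d.shape
    u,v=np.meshgrid(np.arange(w,dtype=float),np.arange(h,dtype=float))
    n=cv2.undistortPoints(np.stack([u,v],-1).reshape(-1,1,2),k["mtx"],np.array([k["k1"],0,0,0,0])).reshape(h,w,2)
    P=np.dstack([n[...,0]*d,n[...,1]*d,d]);T=np.array(k["T"])
    return P@T[:3,:3].T+T[:3,3]
E
python3 - <<'E'
import numpy as np,cv2
from h import *
P=cloud("top",np.load("top_d.npy"));p=np.load("top_p.npy")
b=(slice(190,275),slice(285,375));Q=P[b].reshape(-1,3)
def st(n,z0,z1,Q=Q):
    q=Q[(Q[:,2]>z0)&(Q[:,2]<z1)].astype(np.float32)
    if len(q)<4:print(n,len(q));return
    print(n,len(q),np.round(cv2.minAreaRect(q[:,:2])[0],4),np.round(cv2.minAreaRect(q[:,:2])[1],4),round(cv2.minAreaRect(q[:,:2])[2],1),'min',q.min(0).round(3),'max',q.max(0).round(3))
C=np.array([.645,-.105])
st('z115+',.118,.14);st('ring',.08,.096);st('arm',.05,.063);
st('board',.014,.03,P[210:330,235:400].reshape(-1,3))
for n,(a,e,c,d) in {'bin':(70,200,290,462),'lemon':(262,303,255,290),'garlic':(285,318,340,375),'onion':(290,336,428,474),'mug':(172,228,155,208),'jar':(215,255,430,468),'base':(196,230,300,358)}.items():
    q=P[a:e,c:d].reshape(-1,3);q=q[q[:,2]>(.028 if n in('lemon','garlic') else .004 if n=='base' else .01)];print(n,np.percentile(q,2,0).round(3),np.percentile(q,98,0).round(3))
i=cv2.resize(p[185:280,280:380,::-1],(800,760))[:600];cv2.imwrite("pics/c1.png",i)
s=np.load("scene_p.npy")[200:275,310:410,::-1];cv2.imwrite("pics/c2.png",cv2.resize(s,(800,600),interpolation=cv2.INTER_CUBIC))
E
```

```text
Traceback (most recent call last):
cv2.error: OpenCV(4.12.0) /io/opencv/modules/imgproc/src/convhull.cpp:143: error: (-215:Assertion failed) total >= 0 && (depth == CV_32F || depth == CV_32S) in function 'convexHull'
```

```bash
cat > a.py <<'E'
import numpy as np,cv2
from h import *
P=cloud("top",np.load("top_d.npy"));p=np.load("top_p.npy")
b=(slice(190,275),slice(285,375));Q=P[b].reshape(-1,3)
def st(n,z0,z1,Q=Q):
    q=Q[(Q[:,2]>z0)&(Q[:,2]<z1)].astype(np.float32)
    if len(q)<4:print(n,len(q));return
    r=cv2.minAreaRect(np.ascontiguousarray(q[:,:2]))
    print(n,len(q),np.round(r[0],4),np.round(r[1],4),round(r[2],1),'min',q.min(0).round(3),'max',q.max(0).round(3))
st('knob',.118,.14);st('ring',.08,.096);st('arm',.05,.063);
st('board',.014,.03,P[210:330,235:400].reshape(-1,3))
for n,(a,e,c,d) in {'bin':(70,200,290,462),'lemon':(262,303,255,290),'garlic':(285,318,340,375),'onion':(290,336,428,474),'mug':(172,228,155,208),'jar':(215,255,430,468),'base':(196,230,300,358)}.items():
    q=P[a:e,c:d].reshape(-1,3);q=q[q[:,2]>(.028 if n in('lemon','garlic') else .004 if n=='base' else .01)];print(n,np.percentile(q,2,0).round(3),np.percentile(q,98,0).round(3))
i=cv2.resize(p[190:265,280:380,::-1],(800,600),interpolation=cv2.INTER_CUBIC);cv2.imwrite("pics/c1.png",i)
s=np.load("scene_p.npy")[200:275,310:410,::-1];cv2.imwrite("pics/c2.png",cv2.resize(s,(800,600),interpolation=cv2.INTER_CUBIC))
E
python3 a.py
```

```text
knob 226 [ 0.5953 -0.1064] [0.0376 0.0245] 5.5 min [ 0.576 -0.12   0.118] max [ 0.614 -0.094  0.13 ]
ring 536 [ 0.6278 -0.1524] [0.0661 0.1761] 34.7 min [ 0.564 -0.211  0.08 ] max [ 0.703 -0.073  0.092]
arm 327 [ 0.672  -0.0833] [0.1048 0.0545] 72.0 min [ 0.632 -0.137  0.05 ] max [ 0.714 -0.04   0.062]
board 10568 [ 0.5583 -0.0943] [0.3004 0.2221] 79.6 min [ 0.427 -0.253  0.014] max [0.669 0.069 0.03 ]
bin [ 0.708 -0.368  0.013] [ 0.951 -0.045  0.167]
lemon [ 0.479 -0.024  0.05 ] [0.545 0.025 0.076]
garlic [ 0.452 -0.194  0.042] [ 0.494 -0.149  0.072]
onion [ 0.413 -0.401  0.031] [ 0.484 -0.33   0.078]
mug [0.647 0.159 0.015] [0.757 0.262 0.094]
jar [ 0.587 -0.383  0.018] [ 0.629 -0.341  0.112]
base [ 0.607 -0.171  0.005] [ 0.709 -0.059  0.126]
```

View pics/c1.png

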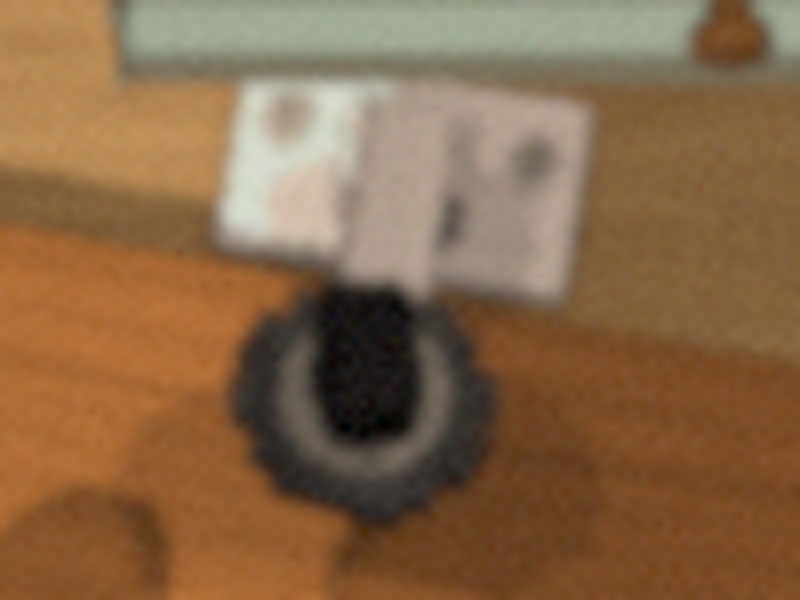

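View pics/c2.png

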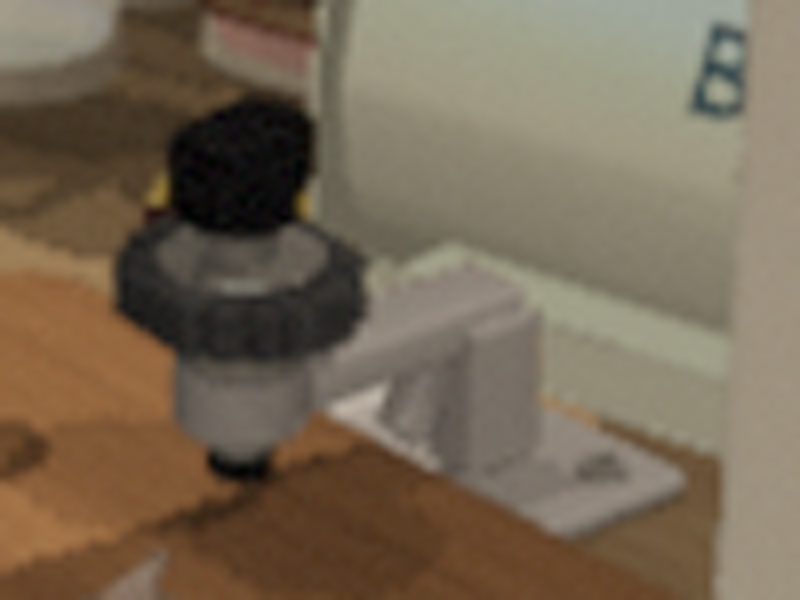

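The crops show the ring with its light neck disc around crop pixel (365,390), the black bar pointing roughly along the image vertical, and the bracket arm leaning about 8 degrees right. The flats are hard to see, so I'll fit rendered silhouettes to averaged frames.

```bash
cat > fit.py <<'E'
import numpy as np,cv2,sys
from h import *
from rig import capture
from scipy.optimize import minimize
def proj(X,c="top"):
    k=calibration(c);T=np.linalg.inv(k["T"]);r=cv2.Rodrigues(T[:3,:3])[0]
    return cv2.projectPoints(np.float64(X),r,T[:3,3],k["mtx"],np.array([k["k1"],0,0,0,0]))[0][:,0]
def pts(out,x,y,a,zs):
    c,s=np.cos(a),np.sin(a);q=out@np.array([[c,s],[-s,c]])+[x,y]
    return np.vstack([np.c_[q,np.full(len(q),z)] for z in zs])
t=np.linspace(0,2*np.pi,180,endpoint=False)
RING=np.c_[34*np.cos(t),np.clip(34*np.sin(t),-29,29)]/1e3
BAR=np.array([[19,12],[19,-12],[-19,-12],[-19,12]])/1e3
BOX=(285,195,365,270);S=8
def render(X):
    u=cv2.convexHull(np.float32((proj(X)-BOX[:2]+.5)*S))
    m=np.zeros(((BOX[3]-BOX[1])*S,(BOX[2]-BOX[0])*S),np.uint8)
    cv2.fillPoly(m,[np.int32(np.round(u*16))],255,shift=4)
    return cv2.GaussianBlur(cv2.resize(m,(BOX[2]-BOX[0],BOX[3]-BOX[1]),interpolation=cv2.INTER_AREA)/255.,(0,0),.8)
def run(n=8,rng=(-90,90)):
    I=np.mean([capture("top")[0].astype(float) for _ in range(n)],0)[BOX[1]:BOX[3],BOX[0]:BOX[2]]
    cv2.imwrite("pics/avg.png",cv2.resize(I[:,:,::-1],None,fx=8,fy=8))
    V=I.max(2)
    def fit(M,W,out,zs,lab,period):
        best=[]
        for a0 in np.arange(-90,90,15 if period==180 else 15):
            f=lambda p:(W*(render(pts(out,p[0]/1e3,p[1]/1e3,np.radians(p[2]),zs))-M)**2).sum()
            r=minimize(f,[598,-107,a0],method="Nelder-Mead",options=dict(initial_simplex=[[598,-107,a0],[602,-107,a0],[598,-103,a0],[598,-107,a0+10]],maxiter=120,xatol=.05,fatol=.005))
            best.append((r.fun,*r.x))
        best.sort();print(lab,[np.round(b,2).tolist() for b in best[:5]]);return best[0]
    K=np.clip((60-V)/35,0,1);K=np.clip((55-V)/30,0,1)
    b=fit(K,np.ones_like(K),BAR,(.1025,.1275),"bar",180)
    sat=(I[...,0]-I[...,2])/np.maximum(V,1)
    M=np.clip((.5-sat)/.3,0,1)
    yy,xx=np.mgrid[BOX[1]:BOX[3],BOX[0]:BOX[2]]
    W=np.ones_like(M);W[(yy<232)]=0
    np.save("M.npy",M)
    cv2.imwrite("pics/M.png",cv2.resize(np.hstack([M,K])*255,None,fx=5,fy=5))
    r=fit(M,W,RING,(.072,.088),"ring",180)
if __name__=="__main__":run()
E
python3 fit.py; python3 - <<'E'
import sys;sys.path.insert(0,'.')
import numpy as np
from h import *
P=cloud("top",np.load("top_d.npy"));q=P[70:205,280:470].reshape(-1,3)
for z in(.03,.06,.1,.13,.15):
    s=q[(q[:,2]>z)&(q[:,2]<z+.03)&(q[:,0]>.67)];print(z,s[:,0].min(),s[s[:,0].argmin()])
E
```

```text
bar [[55.26, 594.96, -106.52, -2.46], [55.5, 595.25, -106.35, -2.58], [55.5, 595.09, -106.28, -0.19], [55.51, 595.21, -106.62, -0.62], [55.52, 595.31, -106.62, -1.29]]
0.03 0.6803021421780697 [ 0.68030214 -0.12386297  0.05890092]
0.06 0.6904755019039319 [ 0.6904755  -0.20574893  0.07442211]
0.1 0.7079310535582918 [ 0.70793105 -0.36723655  0.10402542]
0.13 0.7218992966873428 [ 0.7218993  -0.0405925   0.13113029]
0.15 0.7427248349856723 [ 0.74272483 -0.36855722  0.15254034][ WARN:0@11.659] global loadsave.cpp:1063 imwrite_ Unsupported depth image for selected encoder is fallbacked to CV_8U.
Traceback (most recent call last):
  File "fit.py", line 40, in <module>
    if __name__=="__main__":run()
                            ~~~^^
  File "fit.py", line 39, in run
    r=fit(M,W,RING,(.072,.088),"ring",180)
  File "fit.py", line 28, in fit
    r=minimize(f,[598,-107,a0],method="Nelder-Mead",options=dict(initial_simplex=[[598,-107,a0],[602,-107,a0],[598,-103,a0],[598,-107,a0+10]],maxiter=120,xatol=.05,fatol=.005))
  File "fit.py", line 27, in <lambda>
    f=lambda p:(W*(render(pts(out,p[0]/1e3,p[1]/1e3,np.radians(p[2]),zs))-M)**2).sum()
                   ~~~~~~^^^^^^^^^^^^^^^^^^^^^^^^^^^^^^^^^^^^^^^^^^^^^^^^
  File "fit.py", line 16, in render
    u=cv2.convexHull(np.float32((proj(X)-BOX[:2]+.5)*S))
                                 ~~~~^^^
  File "fit.py", line 6, in proj
    k=calibration(c);T=np.linalg.inv(k["T"]);r=cv2.Rodrigues(T[:3,:3])[0]
ValueError: time passes only in moves, steps and waits
```

```bash
python3 -c "
import cv2,numpy as np
a=cv2.resize(cv2.imread('pics/avg.png'),(400,375));m=cv2.resize(cv2.imread('pics/M.png'),(800,375))[:,:400];cv2.imwrite('pics/v.png',np.hstack([a,m]))"
```

```text
(no output)
```

View pics/v.png

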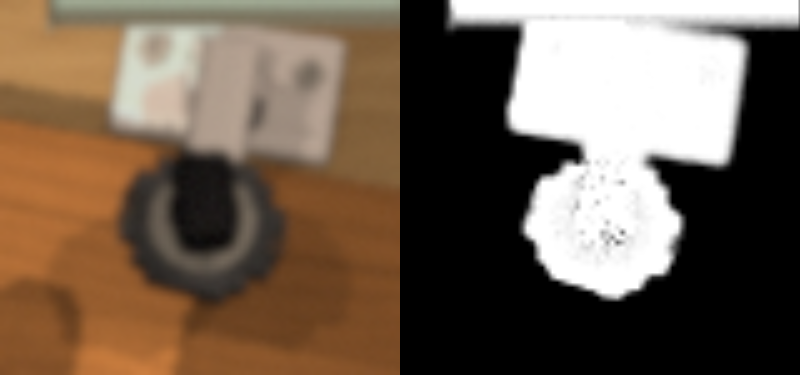

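The mask is clean: the ring silhouette is knurled, with a flatter lower-left side. I'll fit it from the saved frames.

```bash
sed -i 's/^def proj/C0=calibration("top")\ndef proj/; s/k=calibration(c);T=np/k=C0;T=np/' fit.py
python3 - <<'E'
import sys;sys.argv=['x']
from fit import *
M=np.load("M.npy");I=cv2.resize(cv2.imread("pics/avg.png"),(80,75),interpolation=cv2.INTER_AREA).astype(float);V=I.max(2)
yy,xx=np.mgrid[BOX[1]:BOX[3],BOX[0]:BOX[2]]
WR=(yy>=232)*1.;WR[np.hypot(yy-240,xx-325)>24]=0
W=WR.copy();W[(yy<232)&((xx<316)|(xx>336))&(yy>226)]=1;W[np.hypot(yy-240,xx-325)>24]=0
M[(yy<246)&(yy>215)&(np.hypot(yy-240,xx-326)<10)]=1
for f in(0,):
  for a in range(-90,90,10):
    F=lambda p:(W*(render(pts(RING,p[0]/1e3,p[1]/1e3,np.radians(a),(.072,.088)))-M)**2).sum()
    r=minimize(F,[596,-107],method="Nelder-Mead",options=dict(initial_simplex=[[596,-107],[599,-107],[596,-104]],xatol=.05,fatol=.005,maxiter=60))
    print(a,round(r.fun,2),r.x.round(1))
print(np.percentile(V[30:50,30:50],[1,5,10,20,30,50]).round())
for th in(35,45,55):
  K=np.clip((th-V)/15+.5,0,1);WK=(np.hypot(yy-234,xx-326)<17)*1.
  for a0 in(-30,-10,10,30):
    F=lambda p:(WK*(render(pts(BAR,p[0]/1e3,p[1]/1e3,np.radians(p[2]),(.1025,.1275)))-K)**2).sum()
    r=minimize(F,[596,-107,a0],method="Nelder-Mead",options=dict(initial_simplex=[[596,-107,a0],[599,-107,a0],[596,-104,a0],[596,-107,a0+10]],maxiter=150));print(th,round(r.fun,2),r.x.round(1))
# bracket yaw from base plate edges via mask lower edge
E
```

```text
-90 79.88 [ 599.9 -108.2]
-80 82.09 [ 600.1 -108.7]
-70 81.55 [ 599.6 -109.4]
-60 76.65 [ 599.6 -109.7]
-50 69.79 [ 600.4 -110. ]
-40 63.0 [ 600.9 -109.9]
-30 56.72 [ 601.5 -109.5]
-20 51.36 [ 602.2 -109.2]
-10 46.43 [ 602.4 -108.7]
0 44.24 [ 602.5 -108. ]
10 44.12 [ 602.2 -107.6]
20 46.9 [ 601.7 -107.2]
30 53.81 [ 600.2 -106.9]
40 59.42 [ 600.7 -107.1]
50 65.21 [ 600.3 -107.2]
60 68.95 [ 600.  -107.7]
70 72.52 [ 599.8 -107.9]
80 76.05 [ 600.  -108.2]
[15. 19. 21. 23. 25. 42.]
35 61.91 [ 594.7 -106.6   -4.7]
35 61.19 [ 595.2 -106.9   -3.7]
35 61.74 [ 595.1 -106.8   -3.1]
35 62.62 [ 597.1 -106.7   -2.9]
45 54.13 [ 592.  -106.7   -3.1]
45 51.08 [ 595.1 -106.4    1. ]
45 50.91 [ 5.951e+02 -1.066e+02  4.000e-01]
45 52.25 [ 5.967e+02 -1.064e+02  4.000e-01]
55 81.35 [ 5.934e+02 -1.065e+02  1.000e-01]
55 80.72 [ 5.950e+02 -1.064e+02  2.000e-01]
55 80.81 [ 595.  -106.4    1.7]
55 80.66 [ 5.952e+02 -1.063e+02  5.000e-01]
```

```bash
cat > rect.py <<'E'
from fit import *
def rect(z,n=560,half=.07,c=(.598,-.108)):
    # rows: x decreasing downwards, cols: y decreasing rightwards
    i=(np.arange(n)+.5)/n*2*half-half
    X,Y=np.meshgrid(c[0]-i,c[1]-i,indexing="ij")
    u=proj(np.c_[X.ravel(),Y.ravel(),np.full(X.size,z)]).reshape(n,n,2).astype(np.float32)-np.float32(BOX[:2])
    return u,X,Y
if __name__=="__main__":
    I=cv2.resize(cv2.imread("pics/avg.png"),(80,75),interpolation=cv2.INTER_AREA)
    u,X,Y=rect(.088);a=cv2.remap(I,u[...,0],u[...,1],cv2.INTER_CUBIC)
    M=np.load("M.npy").astype(np.float32);m=cv2.remap(M,u[...,0],u[...,1],cv2.INTER_LINEAR)
    # per-direction boundary radius from candidate axis
    for c in((.598,-.108),(.600,-.108)):
        R=[]
        for d in range(0,360,10):
            t=np.radians(d);r=np.arange(.022,.05,.00025)
            p=proj(np.c_[c[0]+r*np.cos(t),c[1]+r*np.sin(t),np.full(len(r),.088)])-BOX[:2]
            v=cv2.remap(M,p[:,0].astype(np.float32),p[:,1].astype(np.float32),cv2.INTER_LINEAR)[:,0]
            k=np.argmax(v<.5);R.append(round(r[k]*1e3,1) if v.min()<.5 else 99)
        print(c,R)
    cv2.imwrite("pics/rect.png",np.clip(a.astype(float)*1.3,0,255))
E
python3 rect.py
```

```text
(0.598, -0.108) [99, 99, np.float64(24.8), np.float64(25.5), np.float64(26.5), np.float64(26.3), np.float64(29.8), np.float64(30.0), np.float64(30.3), np.float64(31.3), np.float64(33.3), np.float64(31.8), np.float64(31.8), np.float64(32.8), np.float64(34.0), np.float64(33.0), np.float64(32.0), np.float64(32.5), np.float64(34.8), np.float64(35.8), np.float64(34.3), np.float64(32.8), np.float64(33.5), np.float64(34.5), np.float64(32.3), np.float64(31.0), np.float64(32.0), np.float64(30.5), np.float64(27.0), np.float64(28.0), np.float64(26.8), np.float64(28.3), np.float64(28.0), 99, 99, 99]
(0.6, -0.108) [99, 99, np.float64(23.8), np.float64(22.2), np.float64(25.0), np.float64(24.2), np.float64(28.0), np.float64(29.5), np.float64(29.8), np.float64(30.3), np.float64(33.0), np.float64(33.5), np.float64(32.0), np.float64(34.0), np.float64(35.0), np.float64(34.8), np.float64(34.0), np.float64(34.5), np.float64(36.8), np.float64(37.5), np.float64(36.3), np.float64(34.0), np.float64(36.0), np.float64(35.3), np.float64(31.8), np.float64(32.3), np.float64(32.3), np.float64(28.3), np.float64(26.8), np.float64(27.0), np.float64(26.0), np.float64(26.8), 99, 99, 99, 99][ WARN:0@1.527] global loadsave.cpp:1063 imwrite_ Unsupported depth image for selected encoder is fallbacked to CV_8U.
```

View pics/rect.png

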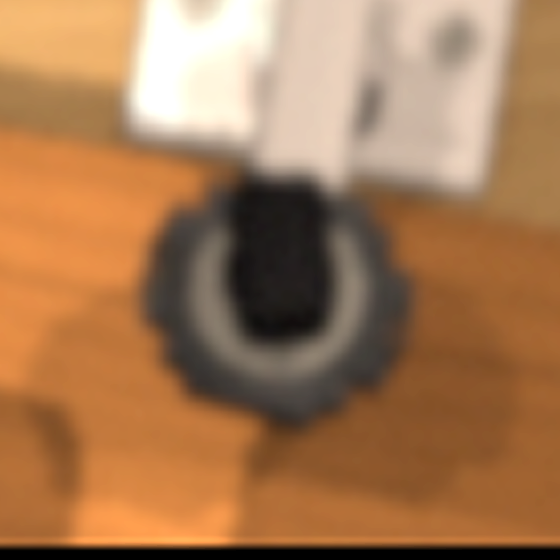

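```bash
cat > rad.py <<'E'
from fit import *
from scipy.ndimage import map_coordinates
def prof(M,c,dirs):
    R=[]
    c0=proj([[c[0],c[1],.08]])[0]-BOX[:2];rr=np.arange(8,22,.05)
    for d in dirs:
        v=map_coordinates(M,[c0[1]+rr*np.sin(d),c0[0]+rr*np.cos(d)],order=1)
        k=np.where(v<.5)[0];R.append(rr[k[0]] if len(k) else np.nan)
    return np.array(R)
def model(c,a,ref,dirs,fl=29,ro=34):
    out=np.c_[ro*np.cos(t),np.clip(ro*np.sin(t),-fl,fl)]/1e3
    h=cv2.convexHull(np.float32(proj(pts(out,*c,a,(.072,.088)))))[:,0]-BOX[:2]
    c0=proj([[*ref,.08]])[0]-BOX[:2];h=h-c0
    ang=np.arctan2(h[:,1],h[:,0]);o=np.argsort(ang)
    return np.interp(dirs,ang[o],np.hypot(*h.T)[o],period=2*np.pi)
def fitring(M,c0=(.596,-.1075),sig=1.5):
    dirs=np.radians(np.arange(-25,206,3));m=prof(M,c0,dirs)
    def cost(p,full=0):
        r=m-model((p[0]/1e3,p[1]/1e3),np.radians(p[2]),c0,dirs,ro=p[3])
        if full:return r
        return np.nansum(np.minimum(r**2,1.5))+((p[0]-c0[0]*1e3)/sig)**2*.3+((p[1]-c0[1]*1e3)/sig)**2*.3
    res=[]
    for a in range(-90,90,10):
        b=minimize(cost,[c0[0]*1e3,c0[1]*1e3,a,33.3],method="Nelder-Mead",options=dict(maxiter=300,initial_simplex=[[596,-107.5,a,33.3],[597,-107.5,a,33.3],[596,-106.5,a,33.3],[596,-107.5,a+8,33.3],[596,-107.5,a,32.7]]))
        res.append((b.fun,*b.x))
    res.sort();return res,m,cost
if __name__=="__main__":
    M=np.load("M.npy");yy,xx=np.mgrid[BOX[1]:BOX[3],BOX[0]:BOX[2]];M[np.hypot(yy-237,xx-326)<13]=1
    res,m,cost=fitring(M)
    for r in res[:10]:print(np.round(r,2))
    print((m*2).round(1).tolist());print(cost(res[0][1:],1).round(1).tolist())
E
python3 rad.py
```

```text
[  23.28  598.55 -108.49   67.08   31.4 ]
[  24.72  598.34 -108.87   69.87   31.32]
[  30.5   598.03 -108.25    7.87   30.63]
[  30.58  598.95 -108.22  -85.22   31.29]
[  30.68  598.18 -108.33  -86.67   30.88]
[  30.82  598.69 -108.75  -78.59   31.07]
[  30.87  597.94 -108.16   22.37   31.04]
[  31.18  598.06 -107.94   24.44   31.09]
[  31.25  599.14 -108.89  -44.39   31.52]
[  33.4   599.02 -108.17  -23.64   31.22]
[29.9, 29.3, 28.7, 28.4, 28.5, 29.9, 31.1, 31.8, 31.9, 31.8, 31.5, 31.2, 30.3, 29.9, 29.5, 29.8, 30.9, 31.6, 31.7, 31.8, 32.1, 32.0, 31.1, 29.6, 28.5, 28.5, 28.7, 29.4, 30.0, 30.0, 29.4, 29.3, 29.6, 30.0, 30.6, 30.5, 30.1, 29.7, 29.1, 28.5, 27.8, 26.9, 26.9, 27.0, 26.8, 26.5, 26.7, 27.1, 27.6, 27.9, 27.9, 28.5, 29.2, 29.4, 29.0, 28.8, 28.6, 28.7, 29.1, 29.3, 28.9, 28.3, 28.1, 28.1, 28.8, 30.4, 31.3, 31.5, 31.4, 31.1, 30.7, 30.2, 29.5, 29.5, 29.8, 30.0, 30.0]
[-1.7, -2.0, -2.2, -2.3, -2.1, -1.3, -0.6, -0.2, 0.0, 0.1, 0.0, -0.0, -0.4, -0.5, -0.7, -0.6, 0.0, 0.4, 0.5, 0.6, 0.8, 0.7, 0.3, -0.4, -0.9, -0.8, -0.7, -0.3, 0.0, 0.1, -0.2, -0.2, 0.0, 0.3, 0.6, 0.6, 0.4, 0.2, 0.0, -0.0, -0.1, -0.4, -0.3, -0.1, -0.1, -0.1, -0.2, -0.1, 0.0, 0.0, -0.1, 0.1, 0.3, 0.2, -0.1, -0.2, -0.3, -0.3, -0.1, -0.0, -0.2, -0.6, -0.7, -0.7, -0.4, 0.4, 0.8, 0.9, 0.9, 0.7, 0.4, 0.1, -0.3, -0.5, -0.4, -0.4, -0.5]
```

The fitted flat normal gives a ring yaw of about 74°. That agrees with bracket yaw -8.8° minus 1.7 rad. I take the axis as about (0.5965, -0.1073) and the knob yaw as about 0°. Moving there now.

```bash
cat > go.py <<'E'
import sys,numpy as np
from rig import readout
s=readout.read_state();R=np.array(s["tcp_rot"]);p=np.array(s["position"])
x,y,z,a=map(float,sys.argv[1:5])
d=R.T@(np.array([x,y,z])-p)/.2
t=np.radians(a);Rt=np.array([[-np.sin(t),np.cos(t),0],[np.cos(t),np.sin(t),0],[0,0,-1]]).T.T
Rt=np.column_stack([[-np.sin(t),np.cos(t),0],[np.cos(t),np.sin(t),0],[0,0,-1]])
import cv2
w=cv2.Rodrigues(R.T@Rt)[0].ravel()/np.pi
print("t",round(s["time_s"],2),"p",p.round(4),"yaw",round(np.degrees(np.arctan2(R[1,1],R[0,1])),2),"F",np.round(s["force"],1),"M",np.round(s["moment"],3),"j",np.round(s["joint_positions"],1),"op",round(s["opening"],3),round(s["grasp_force"],1))
print("shift",d.round(4),"turn",w.round(4))
E
python3 -m pendant '[[-0.98,-0.79,0.06,0,0,0,-1],[-0.98,-0.79,0.06,0,0,0,-1],[-0.98,-0.79,0.06,0,0,0,-1],[-0.98,-0.79,0.06,0,0,0,-1],[-0.98,-0.79,0.06,0,0,0,-1],[-0.98,-0.79,0.06,0,0,0,-1]]'
python3 -m pendant '[[-0.98,-0.79,0.06,0,0,0,-1],[-0.98,-0.79,0.06,0,0,0,-1],[-0.98,-0.79,0.06,0,0,0,-1],[-0.98,-0.79,0.06,0,0,0,-1],[-0.98,-0.79,0.06,0,0,0,-1],[-0.98,-0.79,0.06,0,0,0,-1]]'
python3 go.py .5965 -.1073 .25 -16
```

```text
time_s: 1.6
position: [0.3732, 0.3403, 0.2801]
tcp_rot: [[-0.908, 0.418, -0.0], [0.418, 0.908, -0.002], [-0.001, -0.002, -1.0]]
force: [-0.4, 1.0, -0.7]
opening: 1.002
grasp_force: 0.0
time_s: 2.2
position: [0.4882, 0.1158, 0.2685]
tcp_rot: [[-0.909, 0.418, 0.004], [0.418, 0.909, -0.001], [-0.004, 0.0, -1.0]]
force: [1.0, 0.8, -0.3]
opening: 0.996
grasp_force: 0.0
t 2.2 p [0.4882 0.1158 0.2685] yaw 65.3 F [ 1.   0.8 -0.3] M [0.034 0.013 0.002] j [ 6.000e-01  2.260e+01  1.011e+02 -1.000e-01  5.600e+01 -6.460e+01] op 0.996 0.0
shift [-0.9577 -0.7874  0.0961] turn [0.0011 0.001  0.4517]
```

```bash
python3 -m pendant '[[-0.96,-0.79,0.09,0,0,0.45,-1],[-0.96,-0.79,0.09,0,0,0.45,-1],[-0.96,-0.79,0.09,0,0,0.45,-1],[-0.96,-0.79,0.09,0,0,0.45,-1],[-0.96,-0.79,0.09,0,0,0.45,-1],[-0.96,-0.79,0.09,0,0,0.45,-1],[-0.96,-0.79,0.09,0,0,0.45,-1],[-0.96,-0.79,0.09,0,0,0.45,-1]]' >/dev/null
python3 go.py .5965 -.1073 .133 -16
```

```text
t 3.0 p [ 0.5946 -0.1021  0.2499] yaw -3.45 F [-0.5  0.2 -0.1] M [-0.097  0.04  -0.01 ] j [-20.4  31.4  87.7   0.   60.9 -16.9] op 0.999 0.0
shift [-0.0257  0.0117  0.5846] turn [-0.0002 -0.0003  0.0697]
```

```bash
python3 -m pendant '[[-0.026,0.012,0.2,0,0,0.07,-1],[-0.026,0.012,0.4,0,0,0.07,-1],[-0.026,0.012,0.43,0,0,0.07,-1],[-0.026,0.012,0.43,0,0,0.07,-1]]' >/dev/null
python3 go.py .5965 -.1073 .133 -16
python3 - <<'E'
from rig import capture
import cv2,numpy as np
a=capture("top")[0][195:285,275:375,::-1];b=capture("scene")[0][195:270,300:400,::-1]
cv2.imwrite("pics/g1.png",np.hstack([cv2.resize(a,(400,360)),cv2.resize(b,(400,300))if 0 else cv2.copyMakeBorder(cv2.resize(b,(400,300)),0,60,0,0,0)]))
E
```

```text
t 3.4 p [ 0.5959 -0.1071  0.1632] yaw -15.55 F [ 0.9 -0.7 -0.5] M [-0.088  0.072  0.001] j [-20.8  38.4  90.9   0.   50.9  -5.2] op 1.004 0.0
shift [-0.0004  0.0038  0.151 ] turn [-0.0011 -0.0002  0.0025]
```

View pics/g1.png

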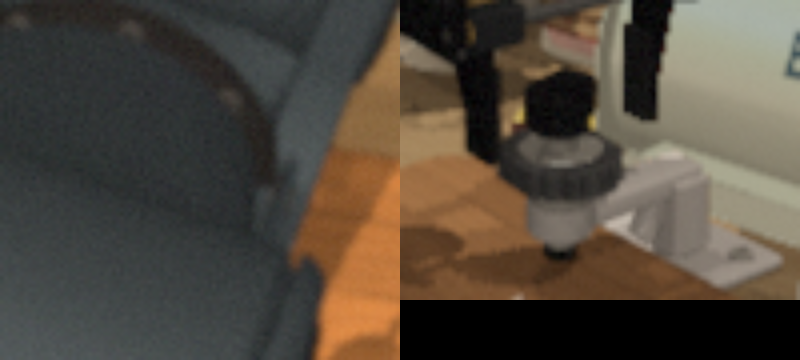

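The top view is blocked by the arm. The scene crop shows the fingertips at about (482,155) and (642,115), straddling the ring at (560,165) evenly. Descending and closing.

```bash
python3 -m pendant '[[0,0.003,0.08,0,0,0,-1],[0,0.003,0.15,0,0,0,-1],[0,0.003,0.15,0,0,0,-1]]' |grep force; python3 go.py .5965 -.1073 .133 -16
python3 -m pendant '[[0,0,0,0,0,0,0.3],[0,0,0,0,0,0,0.3],[0,0,0,0,0,0,0.3],[0,0,0,0,0,0,0.3],[0,0,0,0,0,0,0.3],[0,0,0,0,0,0,0.3]]' |grep -E "force|open"; python3 go.py .5965 -.1073 .133 -16
```

```text
force: [-1.3, -0.3, -0.0]
grasp_force: 0.0
t 3.8 p [ 0.5965 -0.1083  0.1339] yaw -15.66 F [-1.3 -0.3 -0. ] M [-0.138  0.023  0.02 ] j [-20.8  40.9  91.7   0.   47.5  -5.2] op 0.998 0.0
shift [ 0.0046 -0.0013  0.0043] turn [-0.0005 -0.      0.0019]
force: [-4.4, 1.3, 5.2]
opening: 0.663
grasp_force: 30.0
t 4.4 p [ 0.5957 -0.1082  0.1344] yaw -15.7 F [-4.4  1.3  5.2] M [-0.006  0.9   -0.074] j [-20.9  40.8  91.7  -0.   47.7  -5.1] op 0.663 30.0
shift [0.0056 0.0027 0.0071] turn [-0.0011 -0.      0.0017]
```

Gripped the flats at 57.7 mm. Loosening step by step while logging the moment.

```bash
cat > lg.py <<'E'
from rig import readout
import numpy as np
s=readout.read_state();R=np.array(s["tcp_rot"])
print(round(s["time_s"],2),np.round(s["position"],4),"yaw",round(float(np.degrees(np.arctan2(R[1,1],R[0,1]))),2),"F",np.round(s["force"],1),"M",np.round(s["moment"],3),"t6",round(s["tau"][5],3),round(s["opening"],3))
E
python3 -m pendant '[[0,-0.004,0,0,0,-0.017,0.3],[0,-0.004,0,0,0,-0.033,0.3]]' >/dev/null; python3 lg.py
python3 -m pendant '[[0,0,0,0,0,-0.017,0.3],[0,0,0,0,0,-0.033,0.3]]' >/dev/null; python3 lg.py
```

```text
4.6 [ 0.5957 -0.1082  0.1344] yaw -9.71 F [-2.7  0.1  3.5] M [-0.025  0.746 -0.353] t6 0.003 0.661
4.8 [ 0.5959 -0.1083  0.1344] yaw -3.79 F [-2.   0.9  3.7] M [-0.096  0.741 -0.393] t6 -0.063 0.665
```

```bash

python3 -m pendant '[[0,0,0,0,0,-0.017,0.3],[0,0,0,0,0,-0.033,0.3]]' >/dev/null; python3 lg.py
python3 -m pendant '[[0,0,0,0,0,-0.017,0.3],[0,0,0,0,0,-0.033,0.3]]' >/dev/null; python3 lg.py
python3 -m pendant '[[0,0,0,0,0,-0.017,0.3],[0,0,0,0,0,-0.033,0.3]]' >/dev/null; python3 lg.py
python3 -m pendant '[[0,0,0,0,0,-0.017,0.3],[0,0,0,0,0,-0.033,0.3]]' >/dev/null; python3 lg.py
python3 -m pendant '[[0,0,0,0,0,-0.017,0.3],[0,0,0,0,0,-0.033,0.3]]' >/dev/null; python3 lg.py
python3 -m pendant '[[0,0,0,0,0,-0.017,0.3],[0,0,0,0,0,-0.033,0.3]]' >/dev/null; python3 lg.py
python3 -m pendant '[[0,0,0,0,0,-0.017,0.3],[0,0,0,0,0,-0.033,0.3]]' >/dev/null; python3 lg.py
```

```text
5.0 [ 0.5961 -0.1083  0.1345] yaw 2.14 F [-1.5  0.   3.1] M [-0.002  0.709 -0.489] t6 -0.123 0.658
5.2 [ 0.5962 -0.1083  0.1344] yaw 8.06 F [-0.7  0.9  2.5] M [-0.07   0.585 -0.466] t6 -0.181 0.663
5.4 [ 0.5963 -0.1083  0.1345] yaw 13.98 F [-0.8  1.   3. ] M [-0.031  0.563 -0.5  ] t6 -0.237 0.66
5.6 [ 0.5965 -0.1082  0.1345] yaw 19.91 F [-0.5  2.1  3.7] M [-0.065  0.54  -0.626] t6 -0.285 0.659
5.8 [ 0.5966 -0.1081  0.1345] yaw 25.84 F [-0.2  1.   1.8] M [-0.012  0.511 -0.583] t6 -0.291 0.661
6.0 [ 0.5968 -0.1081  0.1345] yaw 31.78 F [0.3 2.1 1.3] M [-0.013  0.393 -0.65 ] t6 -0.292 0.664
6.2 [ 0.5969 -0.108   0.1344] yaw 37.72 F [0.4 2.  2.3] M [-0.007  0.279 -0.568] t6 -0.293 0.661
```

Joint-6 torque falls linearly, then levels off at a yaw of about 20°. The collet therefore bites at about 20°, and the start force was about 36 N. The snug target (15 N) is a yaw of about 5°. I'll loosen a bit more, release and rise to the knob.

```bash

python3 -m pendant '[[0,0,0,0,0,-0.017,0.3],[0,0,0,0,0,-0.033,0.3],[0,0,0,0,0,-0.033,0.3]]' >/dev/null; python3 lg.py
python3 -m pendant '[[0,0,0,0,0,0,-1],[0,0,0,0,0,0,-1],[0,0,0,0,0,0,-1],[0,0,0,0,0,0,-1]]' >/dev/null; python3 lg.py
python3 go.py .596 -.1075 .170 90
```

```text
6.5 [ 0.597  -0.1079  0.1345] yaw 43.73 F [3.  4.  0.8] M [0.308 0.061 0.22 ] t6 0.175 0.665
6.9 [ 0.5962 -0.1087  0.1342] yaw 43.68 F [0.4 0.1 0.5] M [ 0.021  0.    -0.026] t6 0.001 0.938
t 6.9 p [ 0.5962 -0.1087  0.1342] yaw 43.68 F [0.4 0.1 0.5] M [ 0.021  0.    -0.026] j [-20.9  40.8  91.7  -0.   47.4 -64.6] op 0.938 0.0
shift [ 0.0051  0.0033 -0.179 ] turn [-1.000e-04  1.000e-04 -2.573e-01]
```

```bash

python3 -m pendant '[[0,0,-0.17,0,0,0,-1],[0.003,0.004,-0.17,0,0,-0.04,-1],[0.003,0.004,-0.17,0,0,-0.08,-1],[0.003,0.004,-0.17,0,0,-0.13,-1],[0.003,0.004,-0.17,0,0,-0.17,-1],[0.003,0.004,-0.17,0,0,-0.21,-1],[0.003,0.004,-0.17,0,0,-0.257,-1],[0.003,0.004,-0.17,0,0,-0.257,-1]]' >/dev/null; python3 go.py .5965 -.108 .168 90
python3 -m pendant '[[0,0,0,0,0,0,1],[0,0,0,0,0,0,1],[0,0,0,0,0,0,1],[0,0,0,0,0,0,1],[0,0,0,0,0,0,1],[0,0,0,0,0,0,1],[0,0,0,0,0,0,1],[0,0,0,0,0,0,1]]' >/dev/null; python3 lg.py
```

```text
t 7.7 p [ 0.5964 -0.1076  0.1682] yaw 89.94 F [ 0.3 -0.3 -0.3] M [ 0.05   0.043 -0.027] j [ -20.8   37.9   90.8   -0.    51.3 -110.7] op 0.997 0.0
shift [-0.0006 -0.0019  0.0011] turn [-0.0001  0.     -0.0003]
8.5 [ 0.5963 -0.1073  0.1682] yaw 89.95 F [-0.1  2.8  0.3] M [ 0.714  0.    -0.007] t6 0.009 0.357
```

```bash

python3 -m pendant '[[0,0,0,0,0,0,1],[0,0,0,0,0,0,1],[0,0,0,0,0,0,1]]' >/dev/null; python3 lg.py
python3 - <<'E'
from rig import capture
import cv2
cv2.imwrite("pics/k1.png",cv2.resize(capture("scene")[0][180:270,290:410,::-1],(800,600)))
E
```

```text
8.8 [ 0.5963 -0.1067  0.1682] yaw 89.95 F [ 0.7  3.8 -0.1] M [ 0.793 -0.114  0.032] t6 -0.031 0.321
```

View pics/k1.png

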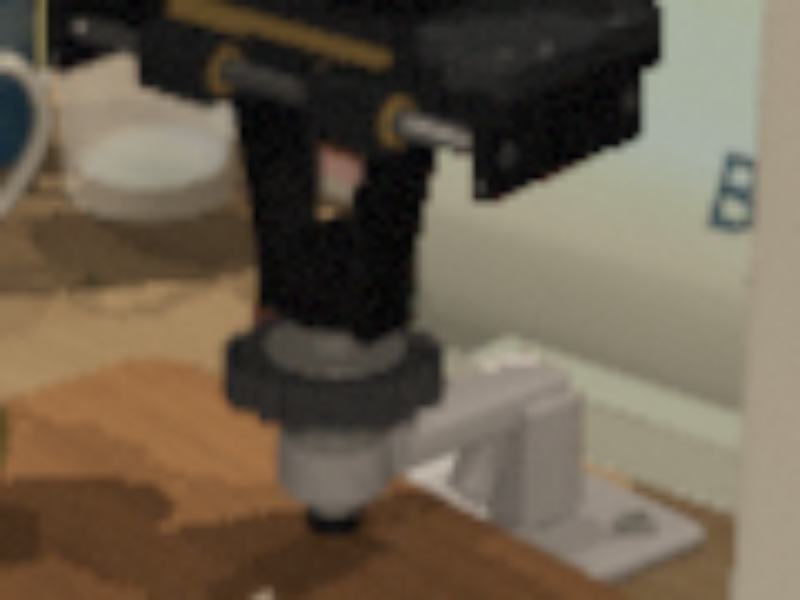

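The scene crop shows the fingers around the knob above the ring, nearly closed (28 mm against a 24 mm bar). I'll shift slightly toward +y and keep closing.

```bash

python3 -m pendant '[[0,0.004,0,0,0,0,1],[0,0.004,0,0,0,0,1],[0,0.004,0,0,0,0,1],[0,0.004,0,0,0,0,1]]' |tail -2; python3 lg.py
python3 -m pendant '[[0,0,0,0,0,0,1],[0,0,0,0,0,0,1],[0,0,0,0,0,0,1]]' |tail -2; python3 lg.py
```

```text
opening: 0.322
grasp_force: 30.0
9.25 [ 0.5963 -0.1066  0.1682] yaw 89.96 F [-0.   2.9 -0.2] M [ 0.584 -0.041 -0.044] t6 -0.013 0.322
opening: 0.32
grasp_force: 30.0
9.55 [ 0.5963 -0.1066  0.1682] yaw 89.96 F [ 0.   2.6 -0.3] M [ 0.604 -0.064  0.006] t6 -0.018 0.32
```

It stopped at 27.9 mm, so the bar is about 10° off my grip, most likely with positive yaw. I'll ease open, turn 10° counter-clockwise and close again.

```bash

python3 -m pendant '[[0,0,0,0,0,0,-0.1],[0,0,0,0,0,0,-0.1],[0,0,0,0,0,-0.028,-0.1],[0,0,0,0,0,-0.056,-0.1],[0,0,0,0,0,-0.056,1],[0,0,0,0,0,-0.056,1],[0,0,0,0,0,-0.056,1],[0,0,0,0,0,-0.056,1]]' |tail -2; python3 lg.py
python3 -m pendant '[[0,0,0,0,0,0,1],[0,0,0,0,0,0,1],[0,0,0,0,0,0,1]]' |tail -2; python3 lg.py
```

```text
opening: 0.324
grasp_force: 30.0
10.35 [ 0.5963 -0.1065  0.1683] yaw 99.99 F [0.2 0.9 1.2] M [ 0.219  0.029 -0.017] t6 -0.025 0.324
opening: 0.32
grasp_force: 30.0
10.65 [ 0.5963 -0.1065  0.1683] yaw 100.03 F [-0.1  1.2  0.5] M [ 0.228  0.073 -0.04 ] t6 -0.037 0.32
```

The opening hasn't changed. The tips at z 98 mm may be pinching the 30 mm disc under the bar, so I'll open, rise 6 mm and close again.

```bash

python3 -m pendant '[[0,0,0,0,0,0,-0.1],[0,0,0,0,0,0,-0.1],[0,0,-0.03,0,0,0,-0.1],[0,0,-0.03,0,0,0,-0.1],[0,0,-0.03,0,0,0,1],[0,0,-0.03,0,0,0,1],[0,0,-0.03,0,0,0,1],[0,0,-0.03,0,0,0,1]]' |tail -2; python3 lg.py
python3 -m pendant '[[0,0,0,0,0,0,1],[0,0,0,0,0,0,1],[0,0,0,0,0,0,1]]' |tail -2; python3 lg.py
```

```text
opening: 0.283
grasp_force: 29.0
11.45 [ 0.5963 -0.1065  0.1742] yaw 100.02 F [0.7 0.  0.6] M [-0.049  0.025 -0.181] t6 -0.285 0.283
opening: 0.281
grasp_force: 28.9
11.75 [ 0.5963 -0.1065  0.1741] yaw 100.03 F [ 0.4 -0.5 -0.1] M [ 0.129  0.078 -0.164] t6 -0.151 0.281
```

That was it: 24.4 mm now, seated on the bar. Turning clockwise and logging.

```bash

python3 -m pendant '[[0,0,0,0,0,0.022,1],[0,0,0,0,0,0.044,1]]' >/dev/null; python3 lg.py
python3 -m pendant '[[0,0,0,0,0,0.022,1],[0,0,0,0,0,0.044,1]]' >/dev/null; python3 lg.py
python3 -m pendant '[[0,0,0,0,0,0.022,1],[0,0,0,0,0,0.044,1]]' >/dev/null; python3 lg.py
python3 -m pendant '[[0,0,0,0,0,0.022,1],[0,0,0,0,0,0.044,1]]' >/dev/null; python3 lg.py
```

```text
11.95 [ 0.5962 -0.1065  0.1742] yaw 92.06 F [-0.4 -0.  -0.1] M [0.159 0.104 0.229] t6 -0.207 0.276
12.15 [ 0.5963 -0.1065  0.1742] yaw 84.14 F [-0.6 -0.1 -0.2] M [0.101 0.089 0.255] t6 -0.209 0.273
12.35 [ 0.5962 -0.1066  0.1742] yaw 76.23 F [-0.3  0.4 -0.6] M [0.112 0.053 0.243] t6 -0.209 0.273
12.55 [ 0.5962 -0.1066  0.1742] yaw 68.31 F [-0.1  1.2  0.8] M [0.071 0.063 0.233] t6 -0.209 0.273
```

```bash

python3 -m pendant '[[0,0,0,0,0,0.014,1],[0,0,0,0,0,0.028,1]]' >/dev/null; python3 lg.py
python3 -m pendant '[[0,0,0,0,0,0.014,1],[0,0,0,0,0,0.028,1]]' >/dev/null; python3 lg.py
python3 -m pendant '[[0,0,0,0,0,0.014,1],[0,0,0,0,0,0.028,1]]' >/dev/null; python3 lg.py
python3 -m pendant '[[0,0,0,0,0,0.014,1],[0,0,0,0,0,0.028,1]]' >/dev/null; python3 lg.py
```

```text
12.75 [ 0.5962 -0.1066  0.1742] yaw 63.32 F [-0.6  0.   0.5] M [0.097 0.038 0.276] t6 -0.046 0.275
12.95 [ 0.5962 -0.1066  0.1742] yaw 58.28 F [-0.1  0.4  0.3] M [0.116 0.044 0.25 ] t6 -0.049 0.274
13.15 [ 0.5962 -0.1066  0.1742] yaw 53.24 F [-1.2 -0.   0.2] M [0.089 0.082 0.214] t6 -0.049 0.27
13.35 [ 0.5962 -0.1066  0.1742] yaw 48.2 F [-1.1  0.9  0.3] M [0.041 0.079 0.252] t6 -0.049 0.276
```

```bash

python3 -m pendant '[[0,0,0,0,0,0.014,1],[0,0,0,0,0,0.028,1]]' >/dev/null; python3 lg.py
python3 -m pendant '[[0,0,0,0,0,0.014,1],[0,0,0,0,0,0.028,1]]' >/dev/null; python3 lg.py
python3 -m pendant '[[0,0,0,0,0,0.014,1],[0,0,0,0,0,0.028,1]]' >/dev/null; python3 lg.py
```

```text
13.55 [ 0.5962 -0.1067  0.1742] yaw 43.16 F [-1.1  0.7 -0.2] M [0.06  0.015 0.191] t6 -0.049 0.27
13.75 [ 0.5962 -0.1066  0.1742] yaw 38.13 F [ 0.  -0.1  0.3] M [0.02  0.02  0.295] t6 -0.018 0.276
13.95 [ 0.5962 -0.1067  0.1742] yaw 33.1 F [ 0.4 -0.4  0.2] M [0.011 0.007 0.307] t6 0.014 0.272
```

Torque rises from a yaw of about 43°, which is touch. The target (22 N) is a yaw of about 23°.

```bash

python3 -m pendant '[[0,0,0,0,0,0.014,1],[0,0,0,0,0,0.028,1]]' >/dev/null; python3 lg.py
python3 -m pendant '[[0,0,0,0,0,0.014,1],[0,0,0,0,0,0.028,1]]' >/dev/null; python3 lg.py
python3 -m pendant '[[0,0,0,0,0,0,-1],[0,0,0,0,0,0,-1],[0,0,0,0,0,0,-1],[0,0,0,0,0,0,-1],[0,0,0,0,0,0,-1],[0,0,0,0,0,0,-1],[0,0,0,0,0,0,-1],[0,0,0,0,0,0,-1]]' >/dev/null; python3 go.py .5964 -.1075 .1742 43.7
```

```text
14.15 [ 0.5962 -0.1067  0.1742] yaw 28.07 F [-1.2 -0.4  0.1] M [0.022 0.06  0.295] t6 0.046 0.274
14.35 [ 0.5961 -0.1067  0.1742] yaw 23.04 F [-0.5 -0.3 -0. ] M [-0.033  0.028  0.396] t6 0.078 0.274
t 15.15 p [ 0.5964 -0.1066  0.1743] yaw 23.01 F [-0.2 -0.2  0.4] M [-0.048 -0.001 -0.013] j [-20.7  37.4  90.6  -0.   52.  -43.7] op 0.917 0.0
shift [-0.0042 -0.0017  0.0003] turn [ 0.     0.    -0.115]
```

```bash

python3 -m pendant '[[-0.004,-0.002,0,0,0,-0.04,-1],[-0.004,-0.002,0,0,0,-0.08,-1],[-0.004,-0.002,0,0,0,-0.115,-1],[-0.004,-0.002,0,0,0,-0.115,-1],[-0.004,-0.002,0.1,0,0,-0.115,-1],[-0.004,-0.002,0.2,0,0,-0.115,-1],[-0.004,-0.002,0.2,0,0,-0.115,-1]]'|grep force; python3 lg.py
python3 -m pendant '[[0,0,0,0,0,0,0.3],[0,0,0,0,0,0,0.3],[0,0,0,0,0,0,0.3],[0,0,0,0,0,0,0.3],[0,0,0,0,0,0,0.3],[0,0,0,0,0,0,0.3]]' |tail -1; python3 lg.py
python3 -m pendant '[[0,0,0,0,0,0.017,0.3],[0,0,0,0,0,0.033,0.3]]' >/dev/null; python3 lg.py
python3 -m pendant '[[0,0,0,0,0,0.017,0.3],[0,0,0,0,0,0.033,0.3]]' >/dev/null; python3 lg.py
```

```text
force: [0.1, 0.5, 0.1]
grasp_force: 0.0
15.85 [ 0.5947 -0.1069  0.132 ] yaw 43.58 F [0.1 0.5 0.1] M [-0.027  0.019  0.009] t6 0.006 0.999
grasp_force: 30.0
16.45 [ 0.5968 -0.1075  0.1349] yaw 43.68 F [0.7 0.2 2.4] M [ 0.106 -0.006 -0.054] t6 -0.094 0.664
16.65 [ 0.5967 -0.1075  0.135 ] yaw 37.83 F [-0.4  1.2  3.3] M [ 0.089 -0.062  0.598] t6 0.281 0.665
16.85 [ 0.5966 -0.1076  0.1349] yaw 31.89 F [-1.5 -0.1  3.6] M [ 0.041 -0.036  0.6  ] t6 0.29 0.662
```

```bash

python3 -m pendant '[[0,0,0,0,0,0.017,0.3],[0,0,0,0,0,0.033,0.3]]' >/dev/null; python3 lg.py
python3 -m pendant '[[0,0,0,0,0,0.017,0.3],[0,0,0,0,0,0.033,0.3]]' >/dev/null; python3 lg.py
python3 -m pendant '[[0,0,0,0,0,0.017,0.3],[0,0,0,0,0,0.033,0.3]]' >/dev/null; python3 lg.py
```

```text
17.05 [ 0.5965 -0.1076  0.1349] yaw 25.96 F [-0.2 -0.1  3.2] M [0.013 0.094 0.598] t6 0.29 0.662
17.25 [ 0.5964 -0.1077  0.1349] yaw 20.02 F [-0.8  0.3  4.7] M [0.039 0.104 0.55 ] t6 0.299 0.661
17.45 [ 0.5963 -0.1077  0.1349] yaw 14.1 F [-1.1 -0.4  4.1] M [-0.101  0.176  0.707] t6 0.356 0.666
```

Bite shows again at about 20.7°, so the target is a yaw of about 6°.

```bash

python3 -m pendant '[[0,0,0,0,0,0.017,0.3],[0,0,0,0,0,0.033,0.3]]' >/dev/null; python3 lg.py
python3 -m pendant '[[0,0,0,0,0,0.012,0.3]]' >/dev/null; python3 lg.py
python3 -m pendant '[[0,0,0,0,0,0,-1],[0,0,0,0,0,0,-1],[0,0,0,0,0,0,-1],[0,0,0,0,0,0,-1],[0,0,0,0,0,0,-1],[0,0,0,0,0,0,-1]]' |tail -2; python3 lg.py
```

```text
17.65 [ 0.5962 -0.1077  0.1349] yaw 8.18 F [-0.3 -0.   4. ] M [-0.126  0.166  0.723] t6 0.413 0.663
17.75 [ 0.5961 -0.1077  0.1349] yaw 6.05 F [-0.8 -0.3  5. ] M [-0.048  0.182  0.725] t6 0.541 0.661
opening: 0.991
grasp_force: 0.0
18.35 [ 0.5963 -0.1075  0.1342] yaw 5.9 F [-0.   0.5  0.3] M [-0.042  0.047 -0.033] t6 -0.0 0.991
```

Both settings are in place and the fingers are open. I'll rise and check the final picture.

```bash

python3 -m pendant '[[0,0,-0.2,0,0,0,-1],[0,0,-0.45,0,0,0,-1],[0,0,-0.6,0,0,0,-1],[0,0,-0.6,0,0,0,-1]]' |tail -3
python3 - <<'E'
from rig import capture
import cv2
cv2.imwrite("pics/f.png",capture("scene")[0][150:390,230:550,::-1].repeat(2,0).repeat(2,1))
E
```

```text
force: [0.2, -0.9, 0.8]
opening: 0.999
grasp_force: 0.0
```

View pics/f.png

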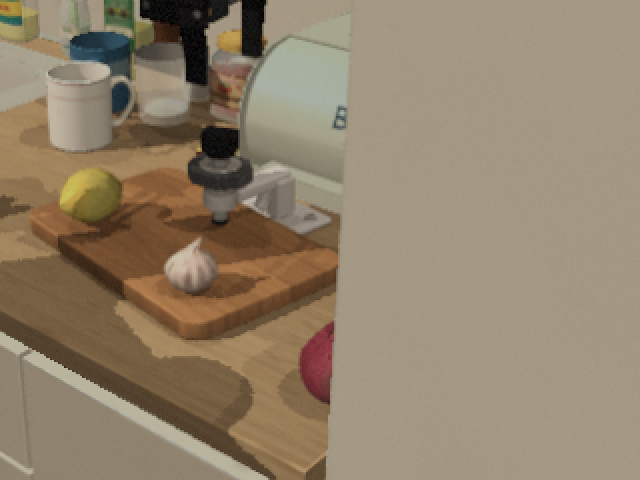

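The foot is on the board at (220,220). The board, lemon, garlic, onion and mug are where they were, and the gripper is clear.

```bash
python3 -c "
from rig import bot
print(bot.hand_in())"
```

```text
the job is handed in; nothing more can be done
None
```

The job is handed in: I loosened the lock ring, turned the knob until the foot pressed on the board (about 22 N by torque), and retightened the ring to about 15 N, against roughly 36 N before. The gripper is clear, nothing looked shifted in the last picture, and it took about 19 s.

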